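# Kickstand down, then hold the half-frame upright for its foot gap to be measured

## Robot

A 7-joint arm with a two-finger parallel gripper is mounted at the origin on a cart in front of the work surface, level with it; the furniture and walls round the work are solid. World frame = base frame: x ahead of the robot, y to its left, z up, the work surface at z = 0. Lengths are in m, angles in rad, forces in N, time in s.
With the tool pointing down it reaches from about 0.4 to 0.875 m from the base axis. Payload 6.5 kg.
Tool frame: the origin (TCP) lies at the very end of the fingers, on their centre line; the grasp point (between the pads) lies 19 mm behind it (r.grip_depth is the distance from the TCP to the grasp point, in m); z points along the fingers, x is the direction in which the jaws open and shut, and the axes are right-handed (so a half turn about z gives the same grasp; the last joint's range is limited). The gripper opens to 88 mm and grips with 3 to 60 N. Pads are 18 mm wide; open, the fingers measure 123 mm over their backs; the gripper's body (75 mm by 187 mm) begins 45 mm behind the grasp point.
Start: joints at [-1.188, 0.536, -0.004, 1.538, 0.003, 1.067, -0.071], TCP at [0.282, 0.586, 0.239] pointing down, gripper open.
Joint ranges: [-2.7, 2.7], [-0.37, 2.16], [-1.27, 1.26], [0.24, 2.4], [-1.31, 4.45], [0.19, 1.91], [-2.76, 2.76]. Speed limits (rad/s): [2.39, 2.39, 3.14, 3.14, 3.14, 3.14, 3.14].

## Interface

Orientations are given as a unit quaternion [x, y, z, w].
In Python, from rig import sensors, get_image, order, look_for, tip_of, r gives the robot as it stands.
- The arm moves only by the tool servo_tool, never from a script. Its argument "targets" is a list of rows, each an object with "travel": the shift along the world's x, y, z in cm, a list of three; "turn": the turn, a rotation vector about the world's x, y, z in degrees, a list of three; "hand": the gripper command: -1 is shut, 1 is fully open, values between are in proportion. A call has exactly 10 rows; each row shifts and turns the commanded pose from where the row before left it; what a row does not reach is not made up. A row lasts 1/12 s, in which the tool goes at most 41.7 mm and 7.16 degrees, less where a joint would pass 70% of its speed; a pose out of reach is approached as far as the arm can. A call is refused whole if a number of a shift passes 4.17 or a number of a turn 7.16, either way. A call with a gripper value outside its range is refused whole. The fingers move at their own pace and stop on an object; "newtons" is the grip in N (left out, the last holds). Time passes only in rows, so rows that do not move let the fingers close, or fill a call up. It gives the time, the measured TCP pose, the force and the opening at its end, in the units of the state.
- sensors.get_obs(): the state, without advancing time (a new reading comes with each control period).
- get_image(name): name is "scene" or "top"; returns a dict with "pixels" (480x640x3 uint8, red, green, blue), "fx", "fy", "cx", "cy" (pixels), "k1" (the pictures are not rectified: a ray, as slopes to the right and down, at radius r is drawn at 1 + k1 r^2 times it, then the intrinsics apply), "R" (3x3) and "t" (3): a world point X has camera coordinates R X + t. Camera axes: x right, y down, z forward; pixel columns grow to the right and rows downward; lengths in m; the calibration is good to about 2 mm. A picture is of the moment at which its call begins. There is no depth.
- order.close_job(): hands the job in, once; it reports no verdict.
Trained networks look in a picture, given as the dict that the camera call returned (one of the last four; its "shot" number tells which), for a name from the list of things; names that differ only in an ending like _2 or _b are one class to them, and where a whole thing is asked for, a point or a joint stands for the part that bears it (a point fixed in the world has none). Each returns a list of dicts, best first, with "conf" (0 to 1); they miss things now and then, are a little off and sometimes report something else, mostly with a low value. They report only what shows in the picture. A call takes as long as a camera call.
- look_for(picture, thing): "at" ([x, y, z] in m, in the coordinates of the camera as it stood for that picture, good to about 4 mm: the middle of the surface that is visible of it).
- tip_of(picture, thing): "at" ([x, y, z] in m, in the coordinates of the camera as it stood for that picture, good to about 4 mm: a listed point, or the origin of a listed thing).
The state is a dict: "clock": time; "joints": joint angles; "dq": joint speeds; "joint_efforts": joint torques, N m; "ee_pos": TCP position; "orientation": TCP orientation; "ft_force": force on the tool from outside, world axes, zero at the start; "wrist_torque": the same for the moment, N m; "gripper_width": opening from 0.0 (shut) to 1.0 (fully open).
Only numpy, scipy, OpenCV 4.12 (cv2) and the standard library are available. Lean on these libraries where they do the work, as an engineer would, in place of code of your own. Each camera call takes 0.05 s, during which the arm holds its last target. There are 200 camera calls.

## Task

The rear half of a small bike leans in the bench cradle, rocking loosely on its tyre, and I want to measure the gap under the foot of its new kickstand. Flip the kickstand down over centre until it snaps fully home; but if the left crank with its pedal hangs down and back where the stand has to swing, first turn the crank forward out of the way. Then grip the frame by its seat post, bring it upright, so that it leans neither on the cradle's posts nor on its own stand, and finish while still holding it steady there: do not let go. Leave the pliers, the torch and the small cup where they lie.

Things in the scene. Friction and masses are not known exactly. Their poses are not given: they have to be found in the camera images.
- cradle: Shop-made cradle fixed to the bench: plywood board 200 x 440 mm, 12 mm thick. Origin on the bench, on the board's centre line, 15 mm behind its middle; x across the bike to the far side, y along the bike to its front, z up. Two rails 13 mm high (gap 52 mm) keep the tyre in line; at y +200 mm a rod yoke, posts at x +-76 mm reaching 201 mm over the board, limits how far the bike leans.
- stub: Rear half of a small aluminium bike frame with its wheel and cranks, 1.4 to 2.2 kg in all. It can only rock sideways about its own y axis, which lies on the board's centre line, 12 mm over the bench. It tips freely to either side; at the start it rests leaning 0.30 rad to the far side (z tilted to the cradle's +x), kickstand side up. Origin above the cradle's, axes as the cradle's when upright.
- hub (a point): Centre of the rear hub, in the stub's frame at (0, -80, 125) mm; axes as stub. The wheel round it is 250 mm across, the tyre 40 mm wide; axle ends stick out to x +-58 mm, frame stays to x +-53 mm.
- post_grip (a point): Centre of the bare round steel seat post (25 mm diameter, the frame's top end) where it can be gripped: at (0, 62, 307) mm in the stub's frame. Bare from 27 mm below this point (there a clamp collar, 37 mm diameter) to 32 mm above it. Axes as stub; the post tilts 0.07 rad back, its top towards -y.
- stand_pivot (a point): Kickstand pivot, at (-62, 0, 135) mm in the stub's frame, on the left chain stay; the leg swings about the stub's x axis there. Axes as stub.
- stand_foot (a point): Centre of the end of the kickstand's rubber foot (18 mm diameter), 112 mm from the pivot axis and 50 mm farther out (-x of the stub) than the pivot. The leg is a straight steel bar, 12 mm diameter, from 22 mm off the axis (10 mm out) to the foot. Its axes turn with the leg.
- kickstand (a joint): Kickstand angle, rad: 0 stowed (pointing to -y of the stub, 0.18 upward), 1.75 straight down to the board, 1.95 fully down at its stop. Its spring goes over centre at about 1.25: before that the leg springs back to 0, beyond it it snaps to 1.95; flipping takes 2 to 3 N near the foot. With the frame upright the lowered foot clears the board by 16 mm.
- pedal (a point): Centre of the left pedal: a black rubber cylinder, 32 mm diameter, 52 mm long along the stub's x, at the end of the left crank, 89 mm from the crank axis; at x -129 mm in the stub's frame. It does not spin on the crank. The crank axis runs along the stub's x through (0, 72, 130) mm.
- crank (a joint): Crank angle, rad: 0 left crank pointing forward (+y of the stub), 1.57 straight down, 2.75 back and down as far as it goes; starts between 1.2 and 2.7. It stays where it is turned; turning takes about 3 N at the pedal. Beyond about 1.9 the crank and pedal are in the kickstand's way; at 1.6 or less they are well clear.
- pliers: Loose bystander: pliers, 188 x 51 x 14 mm, lying to the left of the cradle. Origin at the centre of the underside.
- torch: Loose bystander: torch, 36 x 137 x 36 mm, lying to the left of the cradle. Origin at the centre of the underside.
- cup: Loose bystander: small open cup, 52 mm diameter, 46 mm high, to the right of the cradle. Origin at the centre of the underside.

How it is judged:
On the way:
1. the kickstand has gone over centre and is fully down at its stop (value of joint kickstand above 1.85 rad), for 0.2 s.
At the end, for the whole second after the job is handed in: The kickstand is fully down (joint above 1.85 rad); the frame is upright to within 0.07 rad (4 degrees) and still, its foot not touching the board, and the robot's fingers are still gripping it (contact force above 2 N) (angle between stub's own z axis and vertical below 0.07 rad and angular speed of stub below 0.1 rad/s and value of joint kickstand above 1.85 rad and contact force between the fingers and stub above 2 N and contact force between stub and cradle below 0.5 N); the arm keeps its last pose, push and grip.
It fails at once if the kickstand is swung down while the crank is still in its way (value of joint kickstand above 1.2 rad and value of joint crank above 2 rad).
It fails at once if the pliers, the torch or the cup is moved by more than 30 mm (distance of any of pliers, torch, cup from where it was at the start of the episode above 0.03 m).
It also fails if it takes over 58 s, if anything falls off the work surface, if the arm or the gripper's body presses on something with over 40 N, if the wrist force passes 120 N, or if a joint passes its speed limit or range.

## Working session

There is one attempt and no reset: what is moved stays moved. The work goes in short steps, Python scripts to look and compute and a tool call to move; the robot and the scene stay as the last step left them, time stands still between calls to the robot, and variables do not carry over. Pictures are saved under pics/ and viewed, about 8 in all and at most 12, crops included, and the job is handed in when it is done.

Besides the shell and the picture viewer there is one more tool, called after "Call:" by a JSON object that holds its "method" and its "body", one argument or row to a line. servo_tool: Moves the arm, as the interface text tells. Its arguments: {"type":"object","properties":{"targets":{"type":"array","items":{"type":"object","properties":{"travel":{"type":"array","items":{"type":"number"}},"turn":{"type":"array","items":{"type":"number"}},"hand":{"type":"number"}}}},"newtons":{"type":"number"}},"required":["targets"]}

```bash
mkdir -p pics; ls; cat > h.py <<'E'
from rig import sensors, get_image, order, look_for, tip_of, r
import numpy as np, cv2
def world(p,x): return np.array(p["R"]).T@(np.array(x)-np.array(p["t"]))
def find(p,n,f=tip_of,k=2):
    return [(round(d["conf"],2),np.round(world(p,d["at"]),4).tolist()) for d in f(p,n)[:k]]
def save(p,n): cv2.imwrite(f"pics/{n}.png",p["pixels"][:,:,::-1])
def proj(p,X):
    c=np.array(p["R"])@np.array(X)+np.array(p["t"]); s=c[:2]/c[2]; s=s*(1+p["k1"]*(s@s))
    return [p["fx"]*s[0]+p["cx"],p["fy"]*s[1]+p["cy"]]
E
python3 - <<'E'
from h import *
print(sensors.get_obs())
for c in ("scene","top"):
    p=get_image(c); save(p,c+"1"); print(c,"cam",world(p,[0,0,0]))
    for n in "cradle stub hub post_grip stand_pivot stand_foot pedal pliers torch cup".split(): print(n,find(p,n))
E
```

```text
pics
{'clock': 0.0, 'joints': array([-1.18820532,  0.53712036, -0.00445492,  1.53885144,  0.00261018,
        1.06730433, -0.07117073]), 'dq': array([-0.00020032, -0.00153499,  0.00320062,  0.00068073, -0.00015903,
       -0.00072152, -0.00229606]), 'joint_efforts': array([-3.14034360e-04, -5.70967627e+01,  9.91136022e-01, -2.51592010e+01,
       -5.60728752e-02,  1.81226002e-02,  1.67080743e-04]), 'ee_pos': array([0.28176567, 0.58508247, 0.23787706]), 'orientation': array([ 8.46689842e-01,  5.32086091e-01, -6.75301730e-04,  4.97620176e-04]), 'ft_force': array([ 0.29460573, -0.31071605,  0.13981645]), 'wrist_torque': array([-0.00701419,  0.01628694,  0.02618046]), 'gripper_width': 0.9987789794801394}
scene cam [-0.60961815 -0.64378815  1.04490295]
cradle []
stub [(0.93, [0.5248, -0.0826, 0.0116]), (0.71, [0.616, 0.3954, -0.003])]
hub [(0.78, [0.5419, -0.1667, 0.1308])]
post_grip [(0.91, [0.6295, -0.0377, 0.3016])]
stand_pivot [(0.74, [0.5074, -0.0772, 0.1585])]
stand_foot [(0.63, [0.4598, 0.3412, 0.0011]), (0.59, [0.4409, -0.1755, 0.1938])]
pedal [(0.84, [0.4402, 0.0339, 0.0933])]
pliers [(0.43, [0.4577, 0.346, 0.0009])]
torch [(0.88, [0.6184, 0.3943, -0.0013])]
cup [(0.89, [0.4271, -0.4169, -0.0012])]
top cam [0.10331924 0.05745794 1.31973171]
cradle [(0.96, [0.5253, -0.0763, 0.0012]), (0.63, [0.5149, -0.0754, 0.1619])]
stub [(0.98, [0.5253, -0.078, 0.0144])]
hub [(0.73, [0.5466, -0.1641, 0.1295])]
post_grip [(0.82, [0.6308, -0.0414, 0.3062])]
stand_pivot [(0.74, [0.5128, -0.0739, 0.1617])]
stand_foot [(0.84, [0.4444, -0.1699, 0.1936]), (0.75, [0.4418, 0.0369, 0.089])]
pedal [(0.87, [0.4421, 0.0378, 0.0917]), (0.53, [0.5261, -0.0818, 0.0124])]
pliers [(0.84, [0.4592, 0.3441, -0.0009])]
torch [(0.97, [0.623, 0.3951, -0.004]), (0.75, [0.5252, -0.0814, 0.0137])]
cup [(0.61, [0.4314, -0.4139, -0.0026])]
```

View pics/scene1.png

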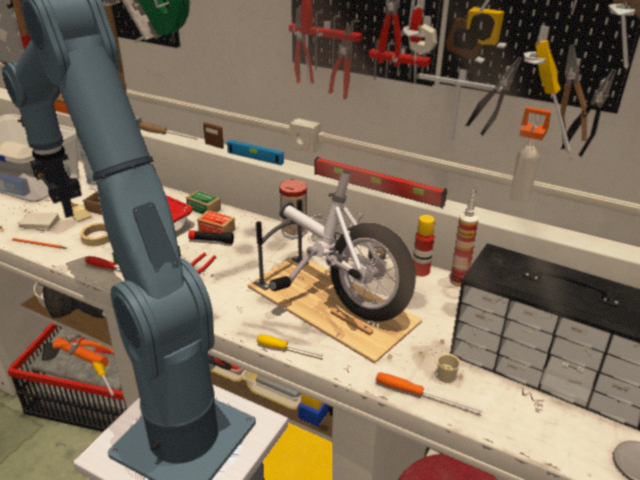

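View pics/top1.png

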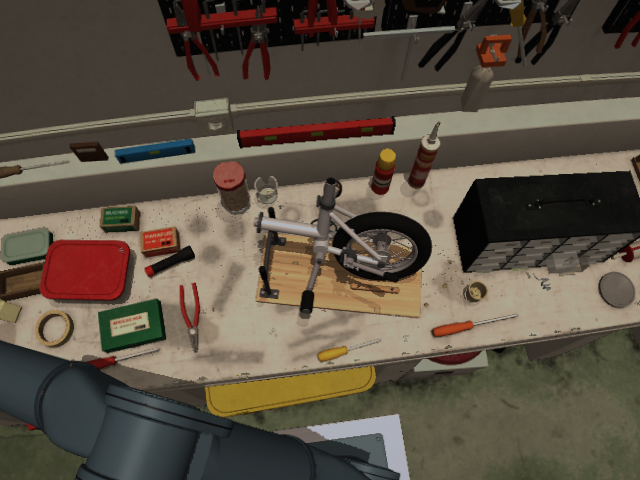

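```bash
cat >> h.py <<'E'
from scipy.spatial.transform import Rotation as Ro
from scipy.optimize import least_squares
def leg(q):  # stub frame foot
    a=0.18-q  # angle above -y
    return np.array([-.112,-.112*np.cos(a),.135+.112*np.sin(a)])
def ped(c): return np.array([-.129,.072+.089*np.cos(c),.130-.089*np.sin(c)])
def T(o,yaw,lean,x):
    return np.array([o[0],o[1],.012])+Ro.from_euler('z',yaw).apply(Ro.from_euler('y',lean).apply(np.array(x)-[0,0,.012]))
E
python3 - <<'E'
from h import *
obs={'hub':[[.5419,-.1667,.1308],[.5466,-.1641,.1295]],'post':[[.6295,-.0377,.3016],[.6308,-.0414,.3062]],
'piv':[[.5074,-.0772,.1585],[.5128,-.0739,.1617]],'foot':[[.4409,-.1755,.1938],[.4444,-.1699,.1936]],'ped':[[.4402,.0339,.0933],[.4421,.0378,.0917]],
'o':[[.5253,-.0763,.012],[.5253,-.078,.0144],[.5248,-.0826,.0116]]}
def m(v):
    x,y,w,c=v
    P=dict(hub=[0,-.08,.125],post=[0,.062,.307],piv=[-.062,0,.135],foot=leg(0),ped=ped(c),o=[0,0,.012])
    return {k:T((x,y),w,.3,p) for k,p in P.items()}
def f(v):
    M=m(v); return np.concatenate([M[k]-np.array(o) for k in obs for o in obs[k]])
for c0 in(1.3,2.4):
    s=least_squares(f,[.525,-.08,0,c0]); print(s.x,s.cost)
M=m(s.x); print({k:np.round(v,3).tolist() for k,v in M.items()})
for k in obs: print(k,np.round((np.mean(obs[k],0)-M[k])*1e3,1))
E
```

```text
[ 0.52943987 -0.08054968 -0.22123482  1.27984715] 0.0007425831378990052
[ 0.52943989 -0.08054963 -0.22123552  1.27985168] 0.0007425831380664222
{'hub': [0.544, -0.166, 0.12], 'post': [0.628, -0.039, 0.294], 'piv': [0.507, -0.076, 0.148], 'foot': [0.442, -0.174, 0.182], 'ped': [0.44, 0.04, 0.081], 'o': [0.529, -0.081, 0.012]}
hub [-0.2  0.5 10.2]
post [ 2.1 -0.4 10.1]
piv [ 3.  -0.  12.3]
foot [ 0.5  1.2 11.9]
ped [ 1.1 -3.7 11.1]
o [-4.3  1.6  0.7]
```

The scene view shows the bike leaning away at about (345,250), with its pedal low and forward at (280,283). The top view has the pedal at (306,302) and the seat post top at (330,190). The fitted crank angle is about 1.28, so it is out of the stand's way. The 10 mm residuals in z suggest the stub's origin is on the rocking axis, so I'll refit with that.

```bash
cat >> h.py <<'E'
def T(o,yaw,lean,x):
    return np.array([o[0],o[1],.012])+Ro.from_euler('z',yaw).apply(Ro.from_euler('y',lean).apply(np.array(x)))
E
python3 - <<'E'
from h import *
obs={'hub':[[.5419,-.1667,.1308],[.5466,-.1641,.1295]],'post':[[.6295,-.0377,.3016],[.6308,-.0414,.3062]],
'piv':[[.5074,-.0772,.1585],[.5128,-.0739,.1617]],'foot':[[.4409,-.1755,.1938],[.4444,-.1699,.1936]],'ped':[[.4402,.0339,.0933],[.4421,.0378,.0917]],
'o':[[.5253,-.078,.0144],[.5248,-.0826,.0116]]}
def m(v):
    x,y,w,c,L,q=v
    P=dict(hub=[0,-.08,.125],post=[0,.062,.307],piv=[-.062,0,.135],foot=leg(q),ped=ped(c),o=[0,0,0])
    return {k:T((x,y),w,L,p) for k,p in P.items()}
def f(v):
    M=m(v); return np.concatenate([M[k]-np.array(o) for k in obs for o in obs[k]])
s=least_squares(f,[.525,-.08,0,1.3,.3,0]); print(s.x,s.cost)
v=s.x;M=m(v); print({k:np.round(v,3).tolist() for k,v in M.items()})
for k in obs: print(k,np.round((np.mean(obs[k],0)-M[k])*1e3,1))
o,w,L=v[:2],v[2],.30
# finger corner on pushed side: tcp = corner - 17.5mm along bike y
yb=Ro.from_euler('z',w).apply([0,1,0])
for q in (-.25,0,.3,.6,.9,1.2,1.4,1.6):
    a=.18-q; rho=.085; d=np.array([0,-np.cos(a),np.sin(a)]); n=np.array([0,np.sin(a),np.cos(a)])*1.0
    n=np.array([0,-(-np.sin(a))*1,np.cos(a)])
    c=np.array([-.100,0,.135])+rho*d+.006*n
    print(q,np.round(T(o,w,L,c)-.0175*yb,4))
E
```

```text
[ 5.25993037e-01 -7.93180559e-02 -2.31146289e-01  1.33609554e+00
  3.08900880e-01  6.59538493e-04] 6.26753738089699e-05
{'hub': [0.545, -0.166, 0.131], 'post': [0.631, -0.04, 0.304], 'piv': [0.508, -0.075, 0.159], 'foot': [0.443, -0.173, 0.194], 'ped': [0.44, 0.036, 0.093], 'o': [0.526, -0.079, 0.012]}
hub [-0.4  0.5 -0.9]
post [-0.9  0.8 -0.6]
piv [ 1.7 -0.4  0.6]
foot [-0.1  0.2  0. ]
ped [ 0.7 -0.2 -0.1]
o [-0.9 -1.   1. ]
-0.25 [ 0.4625 -0.1591  0.2096]
0 [ 0.455  -0.1654  0.1907]
0.3 [ 0.4471 -0.1662  0.1665]
0.6 [ 0.4411 -0.1596  0.1426]
0.9 [ 0.4375 -0.1462  0.1213]
1.2 [ 0.4365 -0.1272  0.1043]
1.4 [ 0.4375 -0.1123  0.0962]
1.6 [ 0.4396 -0.0962  0.0911]
```

Call:
{"method": "servo_tool", "body": {
  "targets": [
    {"travel": [1.6,-3.6,0.6],"turn": [0,0,1.25],"hand": -1},
    {"travel": [1.6,-3.6,0.6],"turn": [0,0,1.25],"hand": -1},
    {"travel": [1.6,-3.6,0.6],"turn": [0,0,1.25],"hand": -1},
    {"travel": [1.6,-3.6,0.6],"turn": [0,0,1.25],"hand": -1},
    {"travel": [1.6,-3.6,0.6],"turn": [0,0,1.25],"hand": -1},
    {"travel": [1.6,-3.6,0.6],"turn": [0,0,1.25],"hand": -1},
    {"travel": [1.6,-3.6,0.6],"turn": [0,0,1.25],"hand": -1},
    {"travel": [1.6,-3.6,0.6],"turn": [0,0,1.25],"hand": -1},
    {"travel": [1.6,-3.6,0.6],"turn": [0,0,1.25],"hand": -1},
    {"travel": [1.6,-3.6,0.6],"turn": [0,0,1.25],"hand": -1}
  ],
  "newtons": 20
}}

```text
clock: 1.93
ee_pos: [0.4425, 0.2238, 0.2993]
orientation: [0.783, 0.622, 0.0, -0.0]
ft_force: [0.5, 1.0, 0.2]
gripper_width: 0.265
```

Call:
{"method": "servo_tool", "body": {
  "targets": [
    {"travel": [0.2,-3.6,0],"turn": [0,0,0],"hand": -1},
    {"travel": [0.2,-3.6,0],"turn": [0,0,0],"hand": -1},
    {"travel": [0.2,-3.6,0],"turn": [0,0,0],"hand": -1},
    {"travel": [0.2,-3.6,0],"turn": [0,0,0],"hand": -1},
    {"travel": [0.2,-3.6,0],"turn": [0,0,0],"hand": -1},
    {"travel": [0.2,-3.6,0],"turn": [0,0,0],"hand": -1},
    {"travel": [0.2,-3.6,0],"turn": [0,0,0],"hand": -1},
    {"travel": [0.2,-3.6,0],"turn": [0,0,0],"hand": -1},
    {"travel": [0.2,-3.6,0],"turn": [0,0,0],"hand": -1},
    {"travel": [0,0,0],"turn": [0,0,0],"hand": -1}
  ]
}}

```text
clock: 2.77
ee_pos: [0.4596, -0.1058, 0.2993]
orientation: [0.787, 0.617, -0.0, 0.002]
ft_force: [-0.4, 0.2, 0.4]
gripper_width: 0.003
```

Call:
{"method": "servo_tool", "body": {
  "targets": [
    {"travel": [0.1,-2.7,0],"turn": [0,0,0],"hand": -1},
    {"travel": [0.1,-2.7,0],"turn": [0,0,0],"hand": -1},
    {"travel": [0,0,-2.2],"turn": [0,0,0],"hand": -1},
    {"travel": [0,0,-2.2],"turn": [0,0,0],"hand": -1},
    {"travel": [0,0,-2.1],"turn": [0,0,0],"hand": -1},
    {"travel": [0,0,-1.2],"turn": [0,0,0],"hand": -1},
    {"travel": [0,0,0],"turn": [0,0,0],"hand": -1},
    {"travel": [0,0,0],"turn": [0,0,0],"hand": -1},
    {"travel": [0,0,0],"turn": [0,0,0],"hand": -1},
    {"travel": [0,0,0],"turn": [0,0,0],"hand": -1}
  ]
}}

```text
clock: 3.6
ee_pos: [0.4628, -0.1525, 0.2228]
orientation: [0.784, 0.621, 0.001, 0.001]
ft_force: [0.1, 0.4, -0.1]
gripper_width: 0.003
```

```bash
python3 - <<'E'
from h import *
p=get_image("scene"); cv2.imwrite("pics/s2.png",cv2.resize(p["pixels"][130:370,220:480,::-1],None,fx=2.3,fy=2.3))
print(find(p,"stand_foot"))
E
```

```text
[(0.71, [0.4423, -0.1722, 0.193])]
```

View pics/s2.png

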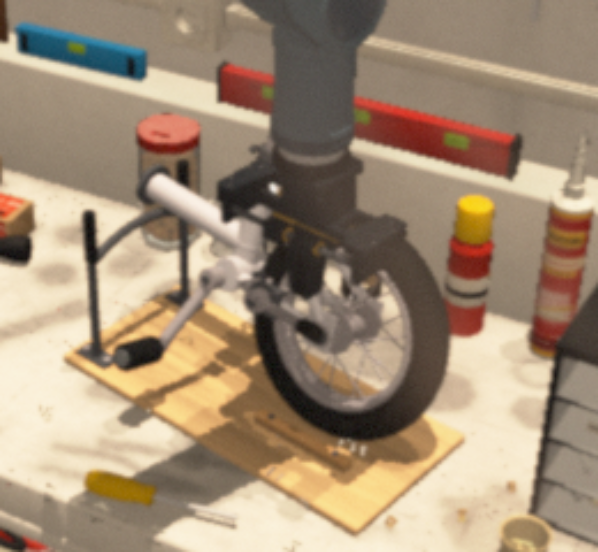

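The crop shows the finger at about (305,285), just above the stowed leg, with the foot at (315,330). The leg is free, and the crank at (180,320) points forward and down. Next I push the stand round its arc.

Call:
{"method": "servo_tool", "body": {
  "targets": [
    {"travel": [-0.3,-0.5,-1.0],"turn": [0,0,0],"hand": -1},
    {"travel": [-0.3,-0.5,-1.0],"turn": [0,0,0],"hand": -1},
    {"travel": [-0.2,-0.3,-1.2],"turn": [0,0,0],"hand": -1},
    {"travel": [-0.4,0,-1.2],"turn": [0,0,0],"hand": -1},
    {"travel": [-0.4,0,-1.2],"turn": [0,0,0],"hand": -1},
    {"travel": [-0.3,0.4,-1.2],"turn": [0,0,0],"hand": -1},
    {"travel": [-0.3,0.4,-1.2],"turn": [0,0,0],"hand": -1},
    {"travel": [-0.2,0.6,-1.1],"turn": [0,0,0],"hand": -1},
    {"travel": [-0.2,0.7,-1.0],"turn": [0,0,0],"hand": -1},
    {"travel": [0,0,0],"turn": [0,0,0],"hand": -1}
  ]
}}

```text
clock: 4.53
ee_pos: [0.4337, -0.1435, 0.1185]
orientation: [0.784, 0.621, -0.001, -0.002]
ft_force: [-0.7, -0.2, -0.0]
gripper_width: 0.01
```

```bash
python3 - <<'E'
from h import *
print(sensors.get_obs()["ee_pos"],sensors.get_obs()["ft_force"])
for c in("scene","top"):
    p=get_image(c); print(find(p,"stand_foot"),find(p,"post_grip"))
E
```

```text
[ 0.43371347 -0.14354876  0.11847097] [-0.69912406 -0.21050391 -0.0047435 ]
[(0.7, [0.4215, -0.1406, 0.1029]), (0.65, [0.5273, -0.0846, -0.0002])] []
[(0.16, [0.5287, -0.0796, 0.0016])] [(0.68, [0.6302, -0.0383, 0.3064])]
```

The foot is at z 0.103, which puts the stand at about 0.9 rad and following the finger. I carry on over centre.

Call:
{"method": "servo_tool", "body": {
  "targets": [
    {"travel": [0,0.9,-0.9],"turn": [0,0,0],"hand": -1},
    {"travel": [0,1.0,-0.8],"turn": [0,0,0],"hand": -1},
    {"travel": [0.1,0.8,-0.5],"turn": [0,0,0],"hand": -1},
    {"travel": [0.1,0.8,-0.3],"turn": [0,0,0],"hand": -1},
    {"travel": [0.1,0.8,-0.3],"turn": [0,0,0],"hand": -1},
    {"travel": [0.1,0.8,-0.2],"turn": [0,0,0],"hand": -1},
    {"travel": [0,0,0],"turn": [0,0,0],"hand": -1},
    {"travel": [0,0,0],"turn": [0,0,0],"hand": -1},
    {"travel": [0,0,0],"turn": [0,0,0],"hand": -1},
    {"travel": [0,0,0],"turn": [0,0,0],"hand": -1}
  ]
}}

```text
clock: 5.67
ee_pos: [0.4401, -0.0939, 0.0909]
orientation: [0.784, 0.621, 0.0, 0.0]
ft_force: [0.2, -0.7, 0.3]
gripper_width: 0.007
```

```bash
python3 - <<'E'
from h import *
o,w=(.526,-.0793),-.2311
print("foot pred 1.2,1.5,1.95",[np.round(T(o,w,.305,leg(q)),3).tolist() for q in(1.2,1.5,1.95)])
for c in("scene","top"):
    p=get_image(c); print(find(p,"stand_foot"),find(p,"post_grip"))
    if c=="scene": cv2.imwrite("pics/s3.png",cv2.resize(p["pixels"][130:370,220:480,::-1],None,fx=2.3,fy=2.3))
E
```

```text
foot pred 1.2,1.5,1.95 [[0.42, -0.115, 0.083], [0.423, -0.084, 0.071], [0.434, -0.035, 0.07]]
[] []
[] [(0.68, [0.6264, -0.0412, 0.3062])]
```

View pics/s3.png

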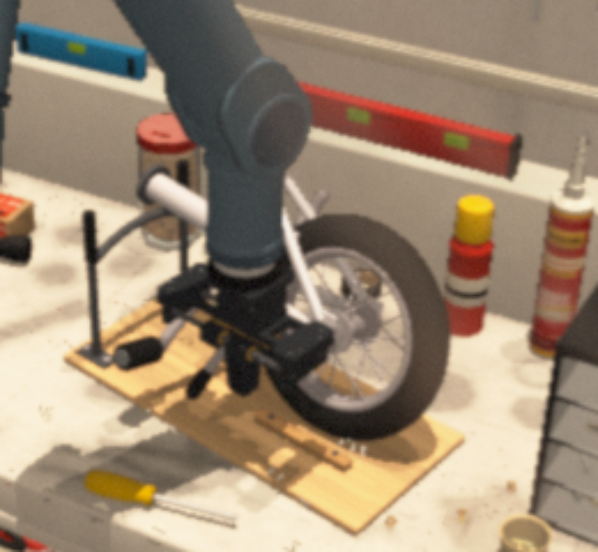

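The stand has snapped: the foot is at crop (198,385), ahead of the finger at (240,375). I retreat upward.

Call:
{"method": "servo_tool", "body": {
  "targets": [
    {"travel": [-0.3,-1.0,0.5],"turn": [0,0,0],"hand": -1},
    {"travel": [-0.3,-1.0,2],"turn": [0,0,0],"hand": -1},
    {"travel": [0,0,4],"turn": [0,0,0],"hand": -1},
    {"travel": [0,0,4],"turn": [0,0,0],"hand": -1},
    {"travel": [0,0,4],"turn": [0,0,0],"hand": -1},
    {"travel": [0,0,4],"turn": [0,0,-2],"hand": -1},
    {"travel": [0,0,4],"turn": [0,0,-6],"hand": 0},
    {"travel": [0,0,4],"turn": [0,0,-7],"hand": 1},
    {"travel": [0,0,4],"turn": [0,0,-7],"hand": 1},
    {"travel": [0,0,4],"turn": [0,0,-7],"hand": 1}
  ]
}}

```text
clock: 6.8
ee_pos: [0.4328, -0.1145, 0.4382]
orientation: [0.916, 0.402, 0.0, 0.0]
ft_force: [0.9, -0.8, 0.6]
gripper_width: 0.282
```

```bash
cat >> h.py <<'E'
O,W=(.526,-.0793),-.2311
def grip(lean,back=0):
    Rs=Ro.from_euler('z',W)*Ro.from_euler('y',lean)
    ax=np.array([0,-np.sin(.07),np.cos(.07)]); g=np.array([0,.062,.307])+.002*ax
    z=-ax; x=np.array([1.,0,0]); y=np.cross(z,x)
    R=Rs*Ro.from_matrix(np.c_[x,y,z])
    return T(O,W,lean,g+z*(.019-back)),R
def delta(tgt):
    s=sensors.get_obs(); p,R=tgt
    d=(p-s["ee_pos"])*100; rv=np.degrees((R*Ro.from_quat(s["orientation"]).inv()).as_rotvec())
    print("now",np.round(s["ee_pos"],4),"target",np.round(p,4),"travel cm",np.round(d,2),"turn",np.round(rv,2))
E
python3 - <<'E'
from h import *
for c in("scene","top"):
    p=get_image(c); print(find(p,"stand_foot"),find(p,"post_grip"),find(p,"pedal",k=1))
print(np.round(T(O,W,.305,leg(1.95)),3),np.round(T(O,W,.305,[0,.062,.307]),3))
delta(grip(.305,.1)); delta(grip(.305))
E
```

```text
[(0.65, [0.436, -0.0387, 0.0692])] [(0.93, [0.6273, -0.0389, 0.3022])] []
[(0.66, [0.438, -0.0331, 0.0688])] [(0.6, [0.6299, -0.0436, 0.3068])] [(0.63, [0.4391, 0.0382, 0.0886])]
[ 0.434 -0.035  0.07 ] [ 0.63  -0.04   0.305]
now [ 0.4331 -0.1135  0.4343] target [ 0.6528 -0.0514  0.3838] travel cm [21.97  6.21 -5.04] turn [ -1.55  18.6  -61.13]
now [ 0.4331 -0.1135  0.4343] target [ 0.6253 -0.0377  0.2887] travel cm [ 19.21   7.58 -14.56] turn [ -1.55  18.6  -61.13]
```

Both cameras put the foot at the fully-down prediction. Next I go above the post.

Call:
{"method": "servo_tool", "body": {
  "targets": [
    {"travel": [2.2,0.62,0],"turn": [-0.15,1.86,-6.11],"hand": 1},
    {"travel": [2.2,0.62,0],"turn": [-0.15,1.86,-6.11],"hand": 1},
    {"travel": [2.2,0.62,0],"turn": [-0.15,1.86,-6.11],"hand": 1},
    {"travel": [2.2,0.62,0],"turn": [-0.15,1.86,-6.11],"hand": 1},
    {"travel": [2.2,0.62,0],"turn": [-0.15,1.86,-6.11],"hand": 1},
    {"travel": [2.2,0.62,-1],"turn": [-0.15,1.86,-6.11],"hand": 1},
    {"travel": [2.2,0.62,-1],"turn": [-0.15,1.86,-6.11],"hand": 1},
    {"travel": [2.2,0.62,-1],"turn": [-0.15,1.86,-6.11],"hand": 1},
    {"travel": [2.2,0.62,-1],"turn": [-0.15,1.86,-6.11],"hand": 1},
    {"travel": [2.2,0.62,-1],"turn": [-0.15,1.86,-6.11],"hand": 1}
  ]
}}

```text
clock: 8.03
ee_pos: [0.6547, -0.0508, 0.3833]
orientation: [0.98, -0.121, -0.148, -0.051]
ft_force: [0.9, -0.5, -0.2]
gripper_width: 0.998
```

```bash
python3 - <<'E'
from h import *
p=get_image("scene"); print(find(p,"post_grip")); cv2.imwrite("pics/s4.png",cv2.resize(p["pixels"][90:330,220:480,::-1],None,fx=2.3,fy=2.3))
p=get_image("scene");delta(grip(.305,.1)); delta(grip(.305))
E
```

```text
[(0.85, [0.629, -0.0389, 0.3016])]
now [ 0.6541 -0.0513  0.3811] target [ 0.6528 -0.0514  0.3838] travel cm [-0.13 -0.01  0.28] turn [ 0.13 -0.29 -0.09]
now [ 0.6541 -0.0513  0.3811] target [ 0.6253 -0.0377  0.2887] travel cm [-2.89  1.35 -9.24] turn [ 0.13 -0.29 -0.09]
```

View pics/s4.png

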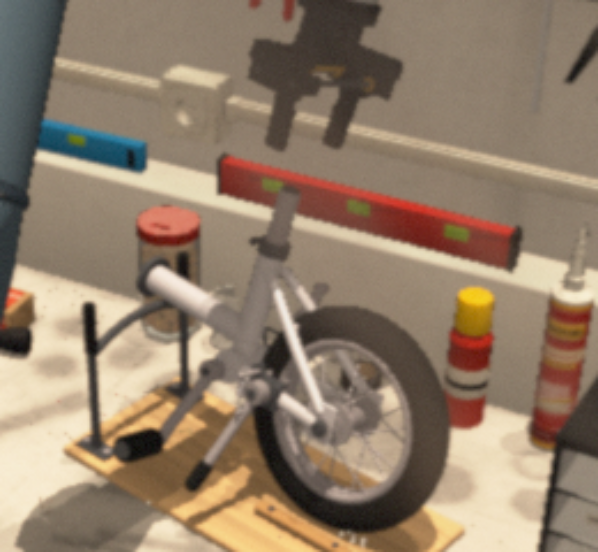

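The open jaws at crop (280–340,145) are in line with the post axis, which runs from (270,240) to (288,190). I descend along it.

Call:
{"method": "servo_tool", "body": {
  "targets": [
    {"travel": [-0.41,0.19,-1.32],"turn": [0,0,0],"hand": 1},
    {"travel": [-0.41,0.19,-1.32],"turn": [0,0,0],"hand": 1},
    {"travel": [-0.41,0.19,-1.32],"turn": [0,0,0],"hand": 1},
    {"travel": [-0.41,0.19,-1.32],"turn": [0,0,0],"hand": 1},
    {"travel": [-0.41,0.19,-1.32],"turn": [0,0,0],"hand": 1},
    {"travel": [-0.41,0.19,-1.32],"turn": [0,0,0],"hand": 1},
    {"travel": [-0.41,0.19,-1.32],"turn": [0,0,0],"hand": 1},
    {"travel": [0,0,0],"turn": [0,0,0],"hand": 1},
    {"travel": [0,0,0],"turn": [0,0,0],"hand": 1},
    {"travel": [0,0,0],"turn": [0,0,0],"hand": 1}
  ]
}}

```text
clock: 9.02
ee_pos: [0.6255, -0.0385, 0.2947]
orientation: [0.981, -0.119, -0.145, -0.051]
ft_force: [1.3, -0.2, 0.8]
gripper_width: 0.999
```

```bash
python3 - <<'E'
from h import *
p=get_image("scene");delta(grip(.305)); print(sensors.get_obs()["ft_force"])
E
```

```text
now [ 0.6257 -0.0385  0.2947] target [ 0.6253 -0.0377  0.2887] travel cm [-0.05  0.08 -0.61] turn [ 0.11  0.22 -0.06]
[0.17407627 0.56711171 0.293461  ]
```

Call:
{"method": "servo_tool", "body": {
  "targets": [
    {"travel": [-0.05,0.05,-0.3],"turn": [0,0,0],"hand": 1},
    {"travel": [0,0.05,-0.25],"turn": [0,0,0],"hand": 1},
    {"travel": [0,0,0],"turn": [0,0,0],"hand": -0.3},
    {"travel": [0,0,0],"turn": [0,0,0],"hand": -1},
    {"travel": [0,0,0],"turn": [0,0,0],"hand": -1},
    {"travel": [0,0,0],"turn": [0,0,0],"hand": -1},
    {"travel": [0,0,0],"turn": [0,0,0],"hand": -1},
    {"travel": [0,0,0],"turn": [0,0,0],"hand": -1},
    {"travel": [0,0,0],"turn": [0,0,0],"hand": -1},
    {"travel": [0,0,0],"turn": [0,0,0],"hand": -1}
  ],
  "newtons": 30
}}

```text
clock: 9.9
ee_pos: [0.6248, -0.0371, 0.2878]
orientation: [0.981, -0.119, -0.146, -0.051]
ft_force: [0.3, -0.4, -0.4]
gripper_width: 0.418
```

```bash
python3 - <<'E'
from h import *
p=get_image("scene");delta(grip(.305)); s=sensors.get_obs();print(s["ft_force"],s["wrist_torque"],s["gripper_width"]*88)
for L in(.305,.23,.15,.075,0): print(L,np.round(grip(L)[0],4))
delta(grip(0))
E
```

```text
now [ 0.6248 -0.0371  0.2878] target [ 0.6253 -0.0377  0.2887] travel cm [ 0.04 -0.06  0.08] turn [ 0.11  0.1  -0.04]
[-0.22161937 -0.37249812  0.26902937] [-0.18333387 -0.1569327   0.00392109] 32.81871139979412
0.305 [ 0.6253 -0.0377  0.2887]
0.23 [ 0.6048 -0.0329  0.2944]
0.15 [ 0.5827 -0.0277  0.2988]
0.075 [ 0.5616 -0.0228  0.3012]
0 [ 0.5405 -0.0178  0.302 ]
now [ 0.6248 -0.0371  0.2878] target [ 0.5405 -0.0178  0.302 ] travel cm [-8.44  1.93  1.42] turn [ -3.89 -16.91  -0.02]
```

Call:
{"method": "servo_tool", "body": {
  "targets": [
    {"travel": [0,0,0],"turn": [0,0,0],"hand": -1},
    {"travel": [0,0,0],"turn": [0,0,0],"hand": -1},
    {"travel": [0,0,0],"turn": [0,0,0],"hand": -1},
    {"travel": [0,0,0],"turn": [0,0,0],"hand": -1},
    {"travel": [0,0,0],"turn": [0,0,0],"hand": -1},
    {"travel": [0,0,0],"turn": [0,0,0],"hand": -1},
    {"travel": [0,0,0],"turn": [0,0,0],"hand": -1},
    {"travel": [0,0,0],"turn": [0,0,0],"hand": -1},
    {"travel": [0,0,0],"turn": [0,0,0],"hand": -1},
    {"travel": [0,0,0],"turn": [0,0,0],"hand": -1}
  ]
}}

```text
clock: 10.78
ee_pos: [0.6243, -0.037, 0.2879]
orientation: [0.981, -0.119, -0.146, -0.051]
ft_force: [-5.6, 1.4, 3.4]
gripper_width: 0.277
```

Call:
{"method": "servo_tool", "body": {
  "targets": [
    {"travel": [-0.42,0.1,0.12],"turn": [-0.2,-0.85,0],"hand": -1},
    {"travel": [-0.42,0.1,0.12],"turn": [-0.2,-0.85,0],"hand": -1},
    {"travel": [-0.42,0.1,0.11],"turn": [-0.2,-0.85,0],"hand": -1},
    {"travel": [-0.42,0.1,0.11],"turn": [-0.2,-0.85,0],"hand": -1},
    {"travel": [-0.42,0.1,0.1],"turn": [-0.2,-0.85,0],"hand": -1},
    {"travel": [-0.42,0.1,0.1],"turn": [-0.2,-0.85,0],"hand": -1},
    {"travel": [-0.42,0.1,0.09],"turn": [-0.2,-0.85,0],"hand": -1},
    {"travel": [-0.42,0.1,0.09],"turn": [-0.2,-0.85,0],"hand": -1},
    {"travel": [-0.42,0.1,0.08],"turn": [-0.2,-0.85,0],"hand": -1},
    {"travel": [-0.42,0.1,0.07],"turn": [-0.2,-0.85,0],"hand": -1}
  ]
}}

```text
clock: 11.62
ee_pos: [0.5826, -0.0272, 0.2977]
orientation: [0.99, -0.117, -0.07, -0.042]
ft_force: [-0.0, -0.0, -0.7]
gripper_width: 0.279
```

```bash
python3 - <<'E'
from h import *
p=get_image("scene");delta(grip(.15));delta(grip(0)); s=sensors.get_obs();print(s["ft_force"],s["wrist_torque"],s["gripper_width"]*88)
print(find(p,"hub"),find(p,"stand_foot"),find(p,"stand_pivot"))
print([np.round(T(O,W,.15,x),3) for x in([0,-.08,.125],leg(1.95),[-.062,0,.135])])
E
```

```text
now [ 0.5817 -0.027   0.2978] target [ 0.5827 -0.0277  0.2988] travel cm [ 0.1  -0.08  0.1 ] turn [ 0.09  0.05 -0.02]
now [ 0.5817 -0.027   0.2978] target [ 0.5405 -0.0178  0.302 ] travel cm [-4.12  0.92  0.42] turn [-1.88 -8.31 -0.01]
[-0.90641077 -1.78409678 -3.48698774] [-0.50757736 -0.24051798 -0.00468197] 24.337864462072577
[(0.84, [0.5223, -0.161, 0.1316])] [(0.89, [0.4268, -0.035, 0.0514])] [(0.9, [0.486, -0.0748, 0.1542])]
[array([ 0.526, -0.161,  0.136]), array([ 0.427, -0.033,  0.054]), array([ 0.486, -0.07 ,  0.155])]
```

Holding well: opening 24.3 mm on a 25 mm post, with the frame following the model. Now the second half.

Call:
{"method": "servo_tool", "body": {
  "targets": [
    {"travel": [-0.46,0.1,0.07],"turn": [-0.21,-0.92,0],"hand": -1},
    {"travel": [-0.46,0.1,0.07],"turn": [-0.21,-0.92,0],"hand": -1},
    {"travel": [-0.46,0.1,0.06],"turn": [-0.21,-0.92,0],"hand": -1},
    {"travel": [-0.46,0.1,0.06],"turn": [-0.21,-0.92,0],"hand": -1},
    {"travel": [-0.46,0.1,0.05],"turn": [-0.21,-0.92,0],"hand": -1},
    {"travel": [-0.46,0.1,0.04],"turn": [-0.21,-0.92,0],"hand": -1},
    {"travel": [-0.46,0.1,0.03],"turn": [-0.21,-0.92,0],"hand": -1},
    {"travel": [-0.46,0.1,0.02],"turn": [-0.21,-0.92,0],"hand": -1},
    {"travel": [-0.44,0.1,0.02],"turn": [-0.2,-0.92,0],"hand": -1},
    {"travel": [0,0,0],"turn": [0,0,0],"hand": -1}
  ]
}}

```text
clock: 12.65
ee_pos: [0.5398, -0.0172, 0.3009]
orientation: [0.993, -0.115, 0.002, -0.035]
ft_force: [1.6, 2.4, -18.2]
gripper_width: 0.271
```

Call:
{"method": "servo_tool", "body": {
  "targets": [
    {"travel": [0,0,0],"turn": [0,0,0],"hand": -1},
    {"travel": [0,0,0],"turn": [0,0,0],"hand": -1},
    {"travel": [0,0,0],"turn": [0,0,0],"hand": -1},
    {"travel": [0,0,0],"turn": [0,0,0],"hand": -1},
    {"travel": [0,0,0],"turn": [0,0,0],"hand": -1},
    {"travel": [0,0,0],"turn": [0,0,0],"hand": -1},
    {"travel": [0,0,0],"turn": [0,0,0],"hand": -1},
    {"travel": [0,0,0],"turn": [0,0,0],"hand": -1},
    {"travel": [0,0,0],"turn": [0,0,0],"hand": -1},
    {"travel": [0,0,0],"turn": [0,0,0],"hand": -1}
  ]
}}

```text
clock: 13.48
ee_pos: [0.541, -0.0176, 0.301]
orientation: [0.993, -0.115, 0.002, -0.035]
ft_force: [1.3, 5.0, -25.7]
gripper_width: 0.277
```

```bash
python3 - <<'E'
from h import *
P={'hub':[0,-.08,.125],'stand_pivot':[-.062,0,.135],'stand_foot':leg(1.95),'pedal':ped(1.336),'post_grip':[0,.062,.307]}
for c in("scene","top"):
    p=get_image(c); 
    if c=="scene": save(p,"s5")
    for k in P: print(c,k,find(p,k,k=1),np.round(T(O,W,0,P[k]),3))
    for k in("pliers","torch","cup"): print(k,find(p,k,k=1))
delta(grip(0)); s=sensors.get_obs();print(s["ft_force"],s["wrist_torque"],s["gripper_width"]*88)
E
```

```text
scene hub [(0.9, [0.5065, -0.1583, 0.1391])] [ 0.508 -0.157  0.137]
scene stand_pivot [(0.88, [0.4653, -0.0699, 0.1468])] [ 0.466 -0.065  0.147]
scene stand_foot [(0.7, [0.4247, -0.035, 0.0387])] [ 0.422 -0.032  0.037]
scene pedal [(0.86, [0.4206, 0.037, 0.0549])] [0.422 0.04  0.055]
scene post_grip [(0.59, [0.538, -0.0166, 0.316])] [ 0.54  -0.019  0.319]
pliers [(0.44, [0.4598, 0.3453, 0.0019])]
torch [(0.63, [0.62, 0.3942, -0.0002])]
cup [(0.57, [0.4267, -0.4189, -0.0037])]
top hub [(0.89, [0.5091, -0.156, 0.1358])] [ 0.508 -0.157  0.137]
top stand_pivot [] [ 0.466 -0.065  0.147]
top stand_foot [] [ 0.422 -0.032  0.037]
top pedal [] [0.422 0.04  0.055]
top post_grip [] [ 0.54  -0.019  0.319]
pliers [(0.64, [0.4609, 0.3446, 0.0025])]
torch [(0.86, [0.6234, 0.3961, -0.005])]
cup [(0.74, [0.4298, -0.4153, -0.0013])]
now [ 0.541  -0.0176  0.301 ] target [ 0.5405 -0.0178  0.302 ] travel cm [-0.05 -0.02  0.11] turn [-0.02 -0.25 -0.04]
[  0.90520612   4.77030206 -25.2685902 ] [ 0.3480024  -0.4325807  -0.00613228] 24.29596812234066
```

View pics/s5.png

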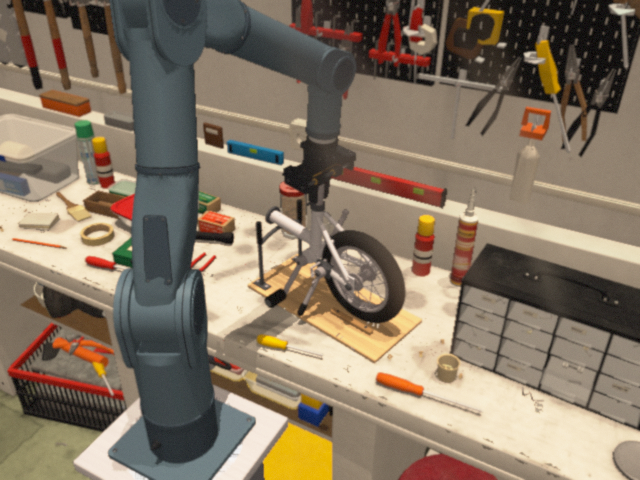

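The view shows the bike upright at about (320,265), held by the post at (316,195), with the foot clear at (302,310). There is 25 N of upward preload in the grip, so I ease it off.

Call:
{"method": "servo_tool", "body": {
  "targets": [
    {"travel": [0,0,-0.05],"turn": [0,0,0],"hand": -1},
    {"travel": [0,0,-0.05],"turn": [0,0,0],"hand": -1},
    {"travel": [0,0,0],"turn": [0,0,0],"hand": -1},
    {"travel": [0,0,0],"turn": [0,0,0],"hand": -1},
    {"travel": [0,0,0],"turn": [0,0,0],"hand": -1},
    {"travel": [0,0,0],"turn": [0,0,0],"hand": -1},
    {"travel": [0,0,0],"turn": [0,0,0],"hand": -1},
    {"travel": [0,0,0],"turn": [0,0,0],"hand": -1},
    {"travel": [0,0,0],"turn": [0,0,0],"hand": -1},
    {"travel": [0,0,0],"turn": [0,0,0],"hand": -1}
  ]
}}

```text
clock: 15.22
ee_pos: [0.5415, -0.0177, 0.301]
orientation: [0.993, -0.115, 0.003, -0.035]
ft_force: [-0.3, 5.5, -21.1]
gripper_width: 0.274
```

Call:
{"method": "servo_tool", "body": {
  "targets": [
    {"travel": [0,0,-0.1],"turn": [0,0,0],"hand": -1},
    {"travel": [0,0,-0.1],"turn": [0,0,0],"hand": -1},
    {"travel": [0,0,-0.1],"turn": [0,0,0],"hand": -1},
    {"travel": [0,0,0],"turn": [0,0,0],"hand": -1},
    {"travel": [0,0,0],"turn": [0,0,0],"hand": -1},
    {"travel": [0,0,0],"turn": [0,0,0],"hand": -1},
    {"travel": [0,0,0],"turn": [0,0,0],"hand": -1},
    {"travel": [0,0,0],"turn": [0,0,0],"hand": -1},
    {"travel": [0,0,0],"turn": [0,0,0],"hand": -1},
    {"travel": [0,0,0],"turn": [0,0,0],"hand": -1}
  ]
}}

```text
clock: 16.05
ee_pos: [0.5431, -0.018, 0.3008]
orientation: [0.993, -0.115, 0.005, -0.036]
ft_force: [-1.4, 4.3, 0.3]
gripper_width: 0.278
```

Call:
{"method": "servo_tool", "body": {
  "targets": [
    {"travel": [0,0,0],"turn": [0,0,0],"hand": -1},
    {"travel": [0,0,0],"turn": [0,0,0],"hand": -1},
    {"travel": [0,0,0],"turn": [0,0,0],"hand": -1},
    {"travel": [0,0,0],"turn": [0,0,0],"hand": -1},
    {"travel": [0,0,0],"turn": [0,0,0],"hand": -1},
    {"travel": [0,0,0],"turn": [0,0,0],"hand": -1},
    {"travel": [0,0,0],"turn": [0,0,0],"hand": -1},
    {"travel": [0,0,0],"turn": [0,0,0],"hand": -1},
    {"travel": [0,0,0],"turn": [0,0,0],"hand": -1},
    {"travel": [0,0,0],"turn": [0,0,0],"hand": -1}
  ]
}}

```text
clock: 16.88
ee_pos: [0.5431, -0.018, 0.3008]
orientation: [0.993, -0.115, 0.005, -0.036]
ft_force: [-2.3, 5.2, -0.2]
gripper_width: 0.277
```

```bash
python3 - <<'E'
from h import *
for c in("scene","top"):
    p=get_image(c); print(find(p,"hub",k=1),find(p,"stand_foot",k=1),find(p,"post_grip",k=1))
delta(grip(0)); s=sensors.get_obs();print(s["ft_force"],s["dq"].round(3),s["gripper_width"]*88)
E
```

```text
[(0.68, [0.5073, -0.1558, 0.1353])] [(0.65, [0.4258, -0.0317, 0.0394])] [(0.65, [0.5434, -0.0184, 0.3171])]
[(0.89, [0.5094, -0.1548, 0.1323])] [] []
now [ 0.5431 -0.018   0.3008] target [ 0.5405 -0.0178  0.302 ] travel cm [-0.26  0.03  0.13] turn [-0.1   0.09 -0.02]
[-2.20910328  4.89572804 -0.2490273 ] [-0.001 -0.     0.002  0.002 -0.002 -0.    -0.002] 24.170978678508405
```

```bash
python3 -c "
from h import *
print(order.close_job())"
```

```text
the job is handed in; nothing more can be done
None
```

The kickstand is fully down, and the bike is upright with the gripper still holding its seat post. I handed the job in at about 17 s. No verdict was reported, so everything below comes from my own checks.

- **Crank:** it sat at about 1.34 rad, already clear of the stand's swing, so I left it alone.
- **Kickstand:** I pushed the leg over centre with closed fingers. In both cameras the foot then matched the position for 1.95 rad to within about 4 mm.
- **Upright hold:** the lean is about 0.01 rad by the tool position. The arm was still, the grip was set to 30 N and the jaws were closed to about 24 mm on the 25 mm post.
- **Foot clearance:** the foot was seen at z ≈ 0.039 m, where the upright model predicts 0.037 m, so it is off the board.
- **Force:** about 25 N of upward pull had built up in the grip. I eased the vertical pull to about 0 N, but about 5 N sideways remained on the wrist.
- **Pliers, torch and cup:** with the bike upright, just before I eased that pull, all three showed within a few mm of where they started.

In the last pictures the top camera could not see the foot or the post grip, so those two rest on the scene camera alone. No check disagreed beyond the few mm of detector noise.

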